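# Draw the mixing sheet out from under the stacked paint tubs

### The arm

A 6-joint arm with a two-finger parallel gripper is mounted at the origin on the work surface. World frame = base frame: x ahead of the robot, y to its left, z up, the work surface at z = 0. Lengths are in m, angles in rad, forces in N, time in s.
With the tool pointing down it reaches from about 0.25 to 0.775 m from the base axis. Payload 4 kg.
Tool frame: the origin (TCP) lies midway between the tips of the shut fingers; the grasp point (between the pads) lies 19 mm behind it (hold_point_z is the z of the grasp point in the tool frame, in m); z points along the fingers, y is the line along which they close (so a half turn about z gives the same grasp; the last joint's range is limited). The gripper opens to 94 mm and grips with 3 to 60 N. Pads are 16 mm wide; open, the fingers measure 119 mm over their backs; the gripper's body (75 mm by 177 mm) begins 78 mm behind the grasp point.
Start: joints at [1.036, 0.087, 1.371, -0, 1.684, -0.103], TCP at [0.23, 0.5, 0.206] pointing down, gripper open.
Joint ranges: [-3.1, 3.1], [-0.76, 2.03], [0.27, 2.55], [-1.08, 4.22], [0.17, 2.65], [-2.57, 2.57]. Speed limits (rad/s): [2.79, 2.79, 3.14, 3.14, 3.14, 3.14].

### API

Orientations are given as a unit quaternion [x, y, z, w].
In Python, from cell import move_ptp, move_l, movej, ungrasp, clamp, wait, ik, get_state, capture, camera_params, Unreachable, close_job, hold_point_z gives the robot as it stands. Calls block until the motion is done:
- move_ptp(position, orientation): joint-space move of the TCP to a pose.
- move_l(position, feed=0.15, rotation=None, max_force=None): straight line of the TCP; rotation=None keeps the orientation; feed is the mean speed in m/s. With max_force (N) it stops when the force on the tool has changed by that much, and returns True; else False.
- movej(angles): joint-space move.
- ungrasp() and clamp(): open the fingers fully, or close them until they stop; the grip force is fixed at half the most.
- wait(seconds).
- ik(position, orientation): joint angles nearest the present ones, or None.
- get_state(): the state.
- capture(name): name is "scene" or "top"; returns (picture, depth): 480x640x3 uint8, red, green, blue; 480x640 float32, m along the optical axis (not along the pixel's ray), 0 where there is no reading.
- camera_params(name): a dict with "fov_y" (degrees; the focal length in pixels is half the picture's height over the tangent of half this angle, whatever the lens; pixels are square), "cx", "cy" (the principal point, pixels), "world_from_camera" (4x4, takes a point from camera to world coordinates). Camera axes: x right, y down, z forward; pixel columns grow to the right and rows downward; lengths in m; the calibration is good to about 2 mm. A picture is of the moment at which its call begins. camera_params takes no time and is no camera call.
A pose or a line that the arm cannot do raises Unreachable and nothing moves.
- close_job(): hands the job in; it is judged then, once.
The state is a dict: "time_s": time; "qpos": joint angles; "dq": joint speeds; "joint_efforts": joint torques, N m; "eef_pos": TCP position; "tool_rot": TCP orientation; "ft_force": force on the tool from outside, world axes, zero at the start; "ft_torque": the same for the moment, N m; "opening": opening from 0.0 (shut) to 1.0 (fully open); "grasp_force": force on a finger pad.
Only numpy, scipy, OpenCV 4.12 (cv2) and the standard library are available. Lean on these libraries where they do the work, as an engineer would, in place of code of your own. Each camera call takes 0.05 s, during which the arm holds its last target. There are 200 camera calls.

### The job

The white acrylic mixing sheet is trapped under the stack of three paint tubs. With light fingertip pressure on its paint-crusted free end, slide it out towards you under the steel rail, letting the rail hold the tubs back gently, until the whole sheet lies flat on the bench clear in front of the rail. Keep your hand off the tubs: they must stay stacked and upright, now on the bench behind the rail; leave the painted eyes and the jar where they are.

Things in the scene. Friction and masses are not known exactly. Their poses are not given: they have to be found in the camera images.
- rail: fixed low gallery rail on the bench: a level steel tube, 16 mm in diameter, 360 mm long, its centre line 38 mm above the bench (bench is at z = 0), on two thin posts 150 mm either side of its middle. Origin: on the bench under the middle of the tube; x points square to the tube to the tubs' side (away from the robot), y along the tube, z up. 30 mm are free under the tube
- sheet: loose white acrylic mixing sheet lying on the bench under the rail, between its posts; the tubs stand on its far end. 200 mm long (x), 120 mm wide (y, too wide to grip), 5 mm thick, 0.14 kg. Origin: centre of its underside; x points along it from its free end to the end under the tubs. Bare sheet, bench, rail and tub bottoms are smooth and slide easily on one another (friction 0.2 to 0.3)
- sheet_near (a point): middle of the top edge of the sheet's free end (nearest the robot), 5 mm above the bench; 75 to 90 mm of the sheet lie free in front of the rail. Its first 65 mm from here, full width, are coated with a flat rubbery film of dried paint that fingertips hold on (friction 0.7 to 1.1): pressed there with about 10 to 15 N the sheet is dragged along; with too little the fingers slip
- far_left (a point): top corner of the sheet at its far end (under the tubs' side), on its +y side
- far_right (a point): top corner of the sheet at its far end, on its -y side
- tub_low: lowest of three equal closed round white paint tubs with grey lids stacked loosely on the sheet's far end: 85 mm wide, 65 mm high, lid 90 mm wide; each 0.14 to 0.28 kg. Origin: centre of its underside, z up. At the start it stands 5 to 20 mm short of the rail's tube and rides along with the sheet until it meets it
- tub_mid: middle tub, the same, standing on the lid of the lowest; origin: centre of its underside
- tub_top: top tub, the same, standing on the lid of the middle one (top of the stack 200 mm above the bench); origin: centre of its underside
- eye_big: bystander: painted half-dome eye, green with a black slit, 110 mm wide, 50 mm high, loose on the bench to the +y side of the sheet's bare end; origin: centre of its underside
- eye_small: bystander: painted half-dome eye, ochre with a black pupil, 72 mm wide, 33 mm high, loose on the bench to the -y side of the sheet's bare end; origin: centre of its underside
- jar: bystander: glass jar with a black cap, 60 mm wide, 85 mm high, loose on the bench behind the rail, beside the stack; origin: centre of its underside
Things that resemble listed ones, but are neither listed nor needed, are in the scene too. Leave any purple or yellow look-alike of the tub_mid alone.

How it is judged:
By the outcome, as a careful person would: the job done as asked, in the order asked, and still so for the second after the job is handed in, with the robot touching nothing.
It also fails if it takes over 58 s, if anything falls off the work surface, if the arm or the gripper's body presses on something with over 40 N, if the wrist force passes 120 N, or if a joint passes its speed limit or range.

## Working session

There is one attempt and no reset: what is moved stays moved. The work goes in short steps, each a Python script; the robot and the scene stay as the last script left them, time stands still between calls to the robot, and variables do not carry over. Pictures are saved under pics/ and viewed, at most 10 in all, crops included, and the job is handed in when it is done.

```bash
mkdir -p pics
cat > h.py <<'E'
import numpy as np, cv2
from cell import *
def snap(cam,name):
    p,d=capture(cam); cv2.imwrite(f'pics/{name}.png',cv2.cvtColor(p,cv2.COLOR_RGB2BGR)); np.save(f'pics/{name}.npy',d); return p,d
def cloud(cam,d):
    c=camera_params(cam); f=240/np.tan(np.radians(c['fov_y'])/2)
    v,u=np.mgrid[:480,:640]
    P=np.stack([(u-c['cx'])/f*d,(v-c['cy'])/f*d,d,np.ones_like(d)],-1)@np.array(c['world_from_camera']).T
    P[d==0]=np.nan; return P[...,:3]
def pix(cam,p):
    c=camera_params(cam); f=240/np.tan(np.radians(c['fov_y'])/2)
    q=np.linalg.inv(np.array(c['world_from_camera']))@np.append(p,1)
    return q[0]/q[2]*f+c['cx'],q[1]/q[2]*f+c['cy']
E
python3 - <<'E'
from h import *
for c in('scene','top'):
    snap(c,c+'0'); print(camera_params(c))
print(get_state(),hold_point_z)
E
```

```text
{'fov_y': 53.478157820804526, 'cx': 322.1971256952254, 'cy': 239.98467957890375, 'world_from_camera': array([[ 0.02585386,  0.66462344, -0.74673105,  1.31935916],
       [ 0.99966476, -0.01614719,  0.0202394 ,  0.04309837],
       [ 0.00139397, -0.74700398, -0.6648181 ,  0.69266151],
       [ 0.        ,  0.        ,  0.        ,  1.        ]])}
{'fov_y': 53.07298422621009, 'cx': 313.6982878454217, 'cy': 241.10144965743297, 'world_from_camera': array([[-0.11963443, -0.97220399,  0.20126355,  0.47363686],
       [-0.99281085,  0.11791935, -0.02053376,  0.06774417],
       [-0.00376987, -0.20227318, -0.97932188,  0.9285803 ],
       [ 0.        ,  0.        ,  0.        ,  1.        ]])}
{'time_s': 0.1, 'qpos': array([ 1.03590977e+00,  8.78889567e-02,  1.37207405e+00,  5.27867002e-06,
        1.68354919e+00, -1.03069362e-01]), 'dq': array([-0.0001298 , -0.0023674 , -0.0046679 , -0.00105778,  0.00023741,
       -0.00127279]), 'joint_efforts': array([ 1.99107417e-03, -3.41253662e+01, -3.03301048e+01,  7.19240913e-02,
        3.04007228e-02, -9.73984038e-05]), 'eef_pos': array([0.22993467, 0.49911524, 0.20443164]), 'tool_rot': array([ 2.14234633e-01,  9.76781757e-01, -9.10532400e-04, -3.03470537e-04]), 'ft_force': array([ 0.58506546, -0.04240957,  0.3629594 ]), 'ft_torque': array([-0.00811232, -0.01931522, -0.01644888]), 'grasp_force': 0.0, 'opening': 1.0020944413950708} -0.0188
```

View pics/scene0.png

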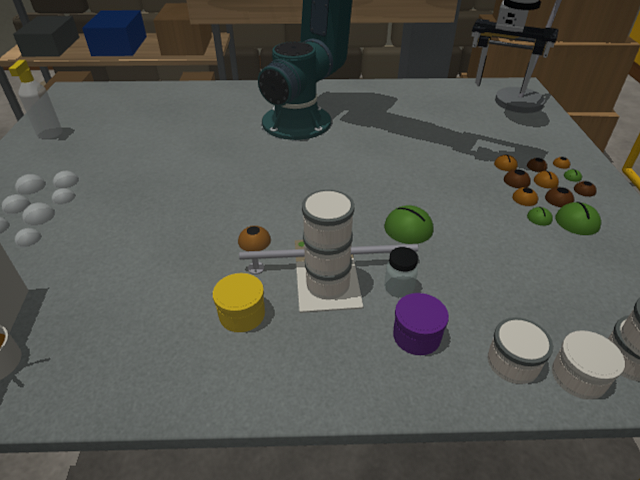

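View pics/top0.png

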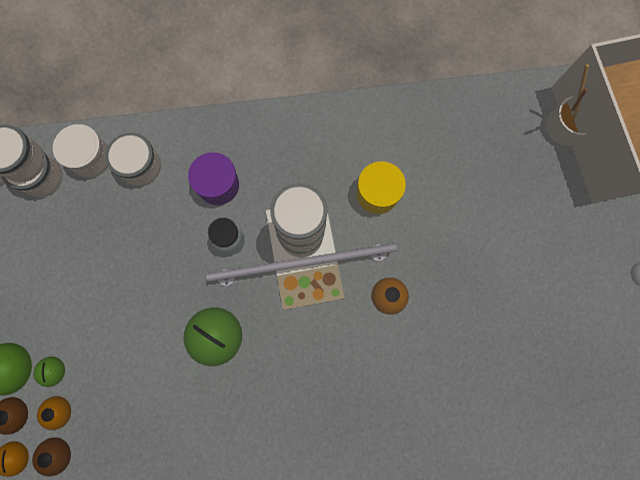

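The pictures show the stack at top (300,212), the sheet with its paint-crusted end at top (311,287), and the rail from (208,278) to (396,247). The jar is at (223,235), eye_big at (213,336) and eye_small at (390,295).

Look-alikes:
- **Tubs:** purple (213,178), yellow (381,187), spare white ones at (131,157), (78,147) and (20,160).
- **Eyes:** a heap at lower left, around (30,400).

The only sheet is the one under the stack and rail, so I choose that one. Next I check it in a crop and measure.

Run:
```python
from h import *
im=cv2.imread('pics/top0.png'); d=np.load('pics/top0.npy'); P=cloud('top',d)
x0,y0,s=190,170,3.6
cv2.imwrite('pics/crop0.png',cv2.resize(im[y0:y0+160,x0:x0+220],None,fx=s,fy=s,interpolation=cv2.INTER_CUBIC))
def ray(u,v,z):
    c=camera_params('top'); f=240/np.tan(np.radians(c['fov_y'])/2);T=np.array(c['world_from_camera'])
    r=T[:3,:3]@[(u-c['cx'])/f,(v-c['cy'])/f,1]; return (T[:3,3]+r*(z-T[2,3])/r[2]).round(4)
for n,u,v,z in [('nearL',282.5,307.5,.005),('nearR',343.5,298.5,.005),('farL',266.5,210.5,.005),('railA',208,278,.038),('railB',396,247,.038),('jar',223,233,.085),('eyeB',213,336,.02),('eyeS',390,295,.015)]: print(n,ray(u,v,z))
print('bench z',np.nanmedian(P[330:440,250:400,2]), 'sheet z',np.nanmedian(P[285:298,295:330,2]))
m=(abs(P[...,2]-.2)<.006); m[:,:240]=0; m[:,350:]=0
print('top lid',m.sum(),np.nanmean(P[m],0),np.ptp(P[m],0))
m=(P[...,2]>.036)&(P[...,2]<.056); m[:240]=0; m[290:]=0;m[:,:205]=0;m[:,400:]=0
Q=P[m]; 
m2=(Q[:,1]<.0)|(Q[:,1]>.1); print(len(Q)); 
l=cv2.fitLine(Q[:,:2].astype(np.float32),cv2.DIST_HUBER,0,.01,.01).ravel(); print('rail',l,Q.min(0),Q.max(0))
```

```text
nearL [0.5422 0.123  0.005 ]
nearR [0.5452 0.0052 0.005 ]
farL [0.7365 0.1341 0.005 ]
railA [0.6107 0.2531 0.038 ]
railB [ 0.6267 -0.1037  0.038 ]
jar [0.6814 0.2103 0.085 ]
eyeB [0.5043 0.2558 0.02  ]
eyeS [ 0.5404 -0.0825  0.015 ]
bench z -0.0002661743537450967 sheet z 0.005330414479432888
top lid 2488 [0.67389464 0.07082109 0.20051067] [0.08928841 0.08914869 0.01083624]
1746
rail [ 0.0366386  -0.99932855  0.6182984   0.08513576] [ 0.60410169 -0.1025261   0.03605082] [0.67551832 0.25575759 0.05596381]
```

View pics/crop0.png

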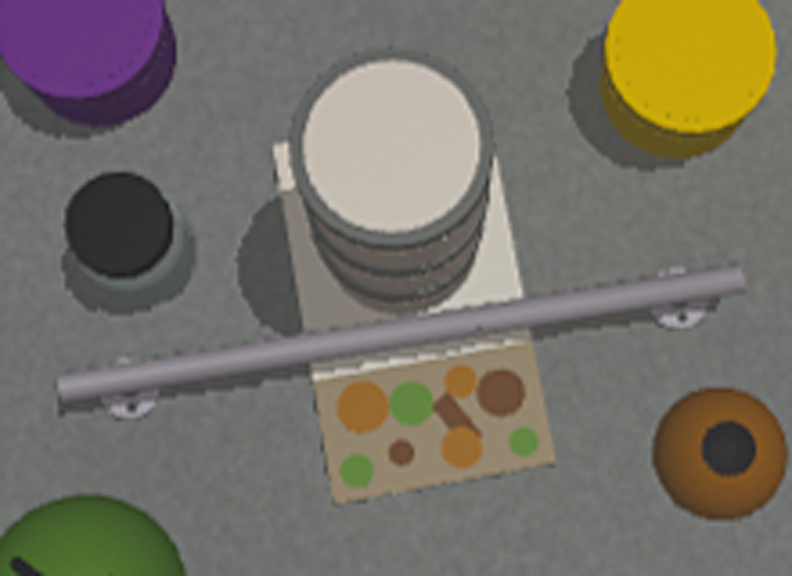

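The crop confirms the sheet: the coated end has its corners at crop (333,502) and (553,463), and the rail crosses in front of the stack. Next I approach with shut fingers and press gently.

```bash
cat >> h.py <<'E'
from scipy.spatial.transform import Rotation as R
yaw=np.radians(2.4); ax=np.array([np.cos(yaw),np.sin(yaw),0])
Q=(R.from_euler('z',yaw)*R.from_quat([0,1,0,0])).as_quat()
near=np.array([.5437,.0641,0])
E
python3 - <<'E'
from h import *
clamp()
p=near+.025*ax
move_ptp(list(p-.06*ax+[0,0,.2]),Q)
move_l(list(p+[0,0,.03]),feed=.12)
wait(.3); f0=get_state()['ft_force']; print('f0',f0)
hit=move_l(list(p+[0,0,-.004]),feed=.01,max_force=10)
wait(.3); s=get_state(); print(hit,s['eef_pos'],s['ft_force']-f0,s['time_s'],s['opening'])
np.save('f0.npy',f0)
E
```

```text
f0 [-0.53764454  1.10321503 -0.23494232]
True [0.56868719 0.06515224 0.00530625] [-0.05852334 -0.4248631   5.14877831] 7.9417 0.004892176383709687
```

```bash
cat > drag.py <<'E'
from h import *
import sys
def fz(): return get_state()['ft_force']-np.load('f0.npy')
def press(x,zc,lo=12,hi=15.5):
    for _ in range(12):
        f=fz()[2]
        if lo<=f<=hi: break
        zc-=np.clip((13.8-f)*1e-4,-.0004,.0004)
        move_l([*x[:2],zc],feed=.01); wait(.1)
    return zc
def drag(x,zc,n,step,feed):
    for i in range(n):
        x=x-step*ax
        move_l([*x[:2],zc],feed=feed)
        f=fz(); zc-=np.clip((13.8-f[2])*1e-4,-.0003,.0003)
        print(i,get_state()['eef_pos'].round(4),f.round(1),round(zc,5))
    return x,zc
E
python3 - <<'E'
from drag import *
x=near+.025*ax
z0=get_state()['eef_pos'][2]
zc=press(x,z0); print(zc,fz())
x,zc=drag(x,zc,4,.005,.02)
np.save('x.npy',[*x[:2],zc]); print(get_state()['time_s']); snap('top','top1')
a=cv2.imread('pics/top1.png')[150:330,190:410]; cv2.imwrite('pics/c1.png',cv2.resize(a,None,fx=3,fy=3))
E
```

```text
0.0031531472737548792 [-4.0516287  -0.69809466 13.21938701]
0 [0.5667 0.065  0.0053] [ 2.1 -0.4  6.7] 0.00285
1 [0.5623 0.0648 0.0053] [ 4.3 -0.6  6.8] 0.00255
2 [0.5583 0.0646 0.0053] [ 5.5 -0.8  6.8] 0.00225
3 [0.5536 0.0644 0.0053] [ 5.6 -0.5  6.8] 0.00195
11.65
```

View pics/c1.png

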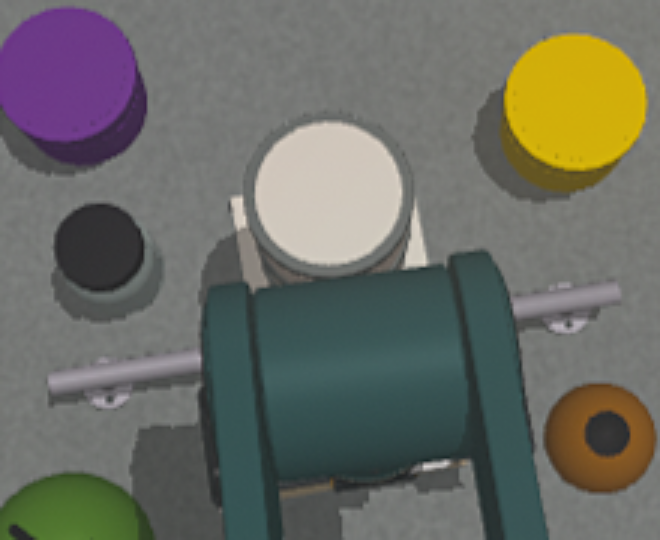

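Run:
```python
from drag import *
*xy,zc=np.load('x.npy'); x=np.array([*xy,0])
for _ in range(3): print(fz().round(1),get_state()['eef_pos'].round(4)); wait(.3)
z2=press(x,zc); print(z2,fz().round(1))
for i in range(2):
    x=x-.004*ax; z2-=.0005
    move_l([*x[:2],z2],feed=.02)
    for _ in range(4): print(fz().round(1),get_state()['eef_pos'].round(4),round(z2,4)); wait(.08)
np.save('x.npy',[*x[:2],z2]); snap('scene','scene1')
P=cloud('top',snap('top','top2')[1]); m=(abs(P[...,2]-.2)<.004); m[:,:240]=0; m[:,350:]=0;m[230:]=0
print('lid',np.nanmean(P[m],0),np.ptp(P[m],0))
a=cv2.imread('pics/scene1.png')[170:320,220:440]; cv2.imwrite('pics/c2.png',cv2.resize(a,None,fx=3.5,fy=3.5))
```

```text
[ 5.7 -0.8  7. ] [0.5536 0.0644 0.0052]
[ 6.  -0.7  7.8] [0.5537 0.0644 0.0053]
[ 5.1 -1.1  7.6] [0.5536 0.0644 0.0053]
0.0007898383458868961 [ 3.  -1.7 13.7]
[ 6.8 -0.7 11.9] [0.5517 0.0643 0.0052] 0.0003
[ 6.6 -0.7 11.5] [0.5517 0.0643 0.0052] 0.0003
[ 5.8 -0.5 11.6] [0.5517 0.0643 0.0052] 0.0003
[ 6.9 -1.4 11.6] [0.5517 0.0643 0.0052] 0.0003
[ 7.4 -0.8 12.4] [0.5484 0.0641 0.0052] -0.0002
[ 7.4 -1.5 12.3] [0.5484 0.0641 0.0052] -0.0002
[ 8.1 -0.6 12.2] [0.5485 0.0641 0.0052] -0.0002
[ 6.8 -0.4 12.4] [0.5485 0.0641 0.0052] -0.0002
lid [0.67480556 0.06941216 0.20059278] [0.07226984 0.089175   0.00777485]
```

View pics/c2.png

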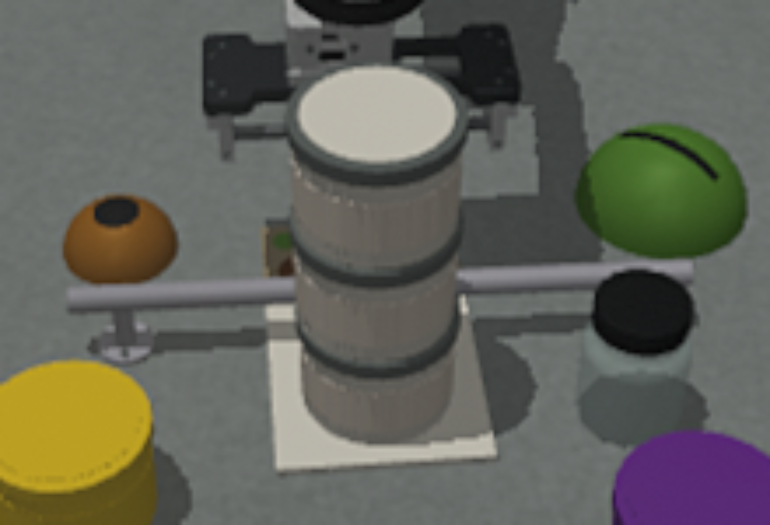

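The stack is upright and the sheet has come roughly 9 mm, with far corners at scene (299,304) and (361,301). There was some slip early, so I re-press further in on the film with more force and track the far edge.

```bash
cat >> drag.py <<'E'
def far(p=None,d=None):
    """far-edge distance along rail normal (from rail centre line), for -y and +y halves; tub lid centre"""
    if p is None: p,d=capture('scene')
    P=cloud('scene',d); s=(P[...,:2]-[.6183,.0851])@ax[:2]; t=(P[...,:2]-near[:2])@np.array([-ax[1],ax[0]])
    m=(p.min(2)>135)&(abs(P[...,2]-.005)<.006)&(abs(t)<.075)&(s<.16)&(s>-.3)
    out=[np.percentile(s[m&(abs(t-c)<.012)],99).round(4) if (m&(abs(t-c)<.012)).sum()>8 else None for c in(-.045,.045)]
    l=abs(P[...,2]-.2)<.006; l&=(abs(t)<.09)&(abs(s-.05)<.08)
    return out,(s[l].min().round(4),s[l].max().round(4),t[l].mean().round(4)),np.median(P[l][:,2]).round(4)
E
python3 - <<'E'
from drag import *
rd=lambda n:(cv2.imread(f'pics/{n}.png')[...,::-1],np.load(f'pics/{n}.npy'))
print(far(*rd('scene0'))); print(far(*rd('scene1')))
E
```

```text
([np.float64(0.1213), np.float64(0.121)], (np.float64(0.0098), np.float64(0.101), np.float64(-0.0)), np.float64(0.2005))
([np.float64(0.1044), np.float64(0.1044)], (np.float64(0.0046), np.float64(0.0949), np.float64(-0.0001)), np.float64(0.2005))
```

Run:
```python
from drag import *
*xy,zc=np.load('x.npy'); x=np.array([*xy,0])
for k in range(4):
    for i in range(2):
        x=x-.005*ax; zc-=.0003
        move_l([*x[:2],zc],feed=.02)
        f=fz(); zc-=np.clip((13.8-f[2])*2e-4,-.0006,.0006)
    s=get_state(); print(s['eef_pos'].round(4),f.round(1),round(zc,4),round(s['time_s'],1),far())
    if not 9<f[2]<19: break
np.save('x.npy',[*x[:2],zc])
```

```text
[0.5394 0.0637 0.0052] [ 7.4 -1.5 14.5] -0.0009 16.3 ([np.float64(0.0963), np.float64(0.0949)], (np.float64(0.004), np.float64(0.0951), np.float64(-0.0001)), np.float64(0.2005))
[0.5296 0.0633 0.0052] [ 7.   0.  14.8] -0.001 17.1 ([np.float64(0.0857), None], (np.float64(0.0044), np.float64(0.0961), np.float64(-0.0001)), np.float64(0.2005))
[0.5198 0.0628 0.0052] [ 7.2 -0.1 15.9] -0.0009 18.0 ([np.float64(0.0766), None], (np.float64(0.0035), np.float64(0.0969), np.float64(-0.0001)), np.float64(0.2005))
[0.5098 0.0624 0.0052] [ 7.9 -0.5 15.5] -0.0009 18.8 ([np.float64(0.0662), None], (np.float64(0.0035), np.float64(0.0956), np.float64(-0.0002)), np.float64(0.2005))
```

Run:
```python
from drag import *
*xy,zc=np.load('x.npy'); x=np.array([*xy,0])
for k in range(10):
    for i in range(2):
        x=x-.005*ax
        move_l([*x[:2],zc],feed=.015 if k<7 else .025)
        f=fz(); zc-=np.clip((13.8-f[2])*2e-4,-.0006,.0006)
    s=get_state(); o=far(); print(s['eef_pos'].round(4),f.round(1),round(zc,4),round(s['time_s'],1),o[0],o[1],o[2])
    if not 8<f[2]<20: break
np.save('x.npy',[*x[:2],zc]); snap('scene','scene3'); snap('top','top3')
a,b=[cv2.imread(f'pics/{n}3.png')[150:390,180:440] for n in('scene','top')]; cv2.imwrite('pics/c3.png',cv2.resize(np.hstack([a,b]),None,fx=1.5,fy=1.5))
```

```text
[0.4993 0.062  0.0052] [ 6.5 -0.3 13.5] -0.0008 19.8 [np.float64(0.0547), None] (np.float64(0.0078), np.float64(0.0991), np.float64(-0.0003)) 0.2005
[0.488  0.0615 0.0052] [ 5.2 -1.5 14.4] -0.0001 20.9 [np.float64(0.0436), np.float64(0.0218)] (np.float64(0.0252), np.float64(0.1142), np.float64(-0.0001)) 0.1986
[0.4777 0.0611 0.0052] [ 4.7 -1.1 13.7] 0.0001 21.9 [np.float64(0.0348), np.float64(0.0176)] (np.float64(0.0233), np.float64(0.1139), np.float64(-0.0)) 0.1981
[0.4673 0.0607 0.0052] [ 5.4 -0.1 13.8] 0.0004 22.9 [np.float64(0.0232), np.float64(0.0174)] (np.float64(0.0197), np.float64(0.1097), np.float64(-0.0)) 0.1978
[0.4573 0.0602 0.0052] [ 5.1 -0.8 13.9] 0.0005 23.9 [np.float64(0.0131), None] (np.float64(0.0192), np.float64(0.1092), np.float64(-0.0002)) 0.1975
[0.447  0.0598 0.0052] [ 4.  -1.  14.3] 0.0006 24.9 [np.float64(-0.0091), None] (np.float64(0.0064), np.float64(0.0956), np.float64(0.0001)) 0.1956
[0.4366 0.0594 0.0052] [ 4.4 -1.2 12.9] 0.0007 25.9 [np.float64(-0.0092), None] (np.float64(0.0071), np.float64(0.0963), np.float64(0.0004)) 0.1956
[0.4267 0.059  0.0052] [ 4.7 -0.6 15.5] 0.0011 26.7 [np.float64(-0.0182), None] (np.float64(0.0067), np.float64(0.096), np.float64(0.0004)) 0.1957
[0.4161 0.0586 0.0052] [ 2.5 -1.3 15.2] 0.0015 27.4 [np.float64(-0.0492), None] (np.float64(0.0069), np.float64(0.0955), np.float64(0.0004)) 0.1957
[0.4059 0.0582 0.0052] [ 3.1 -1.3 13.2] 0.0013 28.2 [np.float64(-0.0494), None] (np.float64(0.0066), np.float64(0.0977), np.float64(0.0003)) 0.1957
```

View pics/c3.png

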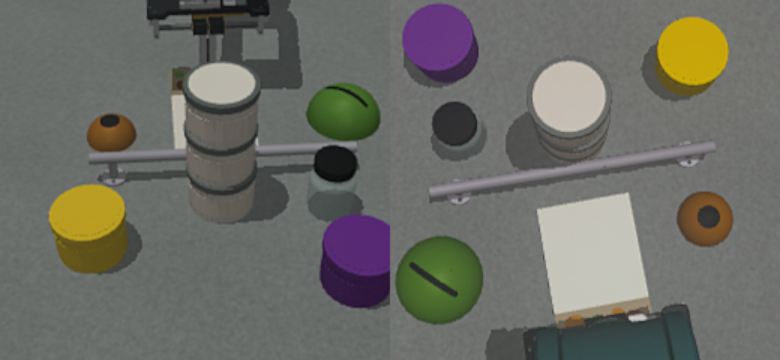

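The sheet is out flat, its far edge well in front of the rail (crop (537,210) to (630,195)). The stack is upright behind the rail, and the eyes and jar have not moved. I lift off, check, and hand in.

Run:
```python
from drag import *
*xy,zc=np.load('x.npy')
p=get_state()['eef_pos']
move_l([p[0],p[1],.03],feed=.03); move_l([p[0]-.08,p[1],.2],feed=.12); wait(.5)
print(far(),get_state()['time_s'],fz())
P=cloud('top',snap('top','top4')[1]); 
p4=cv2.imread('pics/top4.png')
s=(P[...,:2]-[.6183,.0851])@ax[:2]; m=(abs(P[...,2]-.005)<.004)&(p4.min(2)>150)&(s<0)&(abs(P[...,1]-.06)<.07)
print('far edge s',np.percentile(s[m],99.5),'z',np.median(P[m][:,2]))
cv2.imwrite('pics/c4.png',p4[150:450,150:450])
```

```text
([np.float64(-0.0493), None], (np.float64(0.0067), np.float64(0.096), np.float64(0.0003)), np.float64(0.1956)) 31.7167 [ 0.37033629 -0.93248295  0.46072203]
far edge s -0.040085171924831936 z 0.005000751067292697
```

View pics/c4.png

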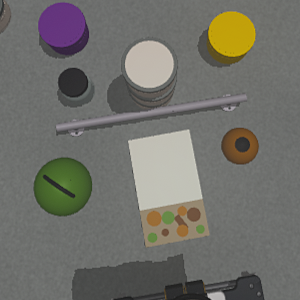

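The whole sheet lies flat, about 40 mm in front of the rail's centre line. The stack, jar and eyes are all in place, and the arm is clear.

```bash
python3 -c "
from cell import *
print(close_job())"
```

```text
the job is handed in; nothing more can be done
None
```

The sheet is out and flat on the bench, its far end about 40 mm in front of the rail's centre line; the three tubs stand upright and stacked behind the rail, the eyes and jar look unmoved, and I handed the job in at about 32 s.

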